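# Seat a bearing cover on its three stop pins and clamp it

## Robot

A 6-joint arm with a two-finger parallel gripper is mounted at the origin on a cart in front of the work surface, level with it; the furniture and walls round the work are solid. World frame = base frame: x ahead of the robot, y to its left, z up, the work surface at z = 0. Lengths are in m, angles in degrees, forces in N, time in s.
With the tool pointing down it reaches from about 0.35 to 1 m from the base axis. Payload 7.1 kg.
Tool frame: the origin (TCP) lies at the centre of the arm's flange, where the gripper is bolted on; the fingertips stand 173 mm ahead of it and the grasp point (between the pads) lies 155 mm ahead of it (r.tips_ahead is the distance from the TCP to the fingertips, in m); x points along the fingers, z is the direction in which the jaws open and shut, and the axes are right-handed (so a half turn about x gives the same grasp; the last joint's range is limited). The gripper opens to 85 mm and grips with 20 to 120 N. Pads are 22 mm wide; open, the fingers measure 114 mm over their backs; the gripper's body (76 mm by 85 mm) begins 54 mm behind the grasp point. The pads swing forward as they close: fully open they stand 13 mm farther back than shut.
Start: joints at [74.714, 24.242, 93.386, -0, 62.372, -1.089], TCP at [0.153, 0.606, 0.405] pointing down, gripper open.
Joint ranges: [-172.04, 172.04], [-51.8, 120.97], [4.93, 147.93], [-75.15, 255.16], [6.16, 154.13], [-145.62, 145.62]. Speed limits (degrees/s): [136.94, 136.94, 172.46, 180, 180, 180].

## Interface

Orientations are given as [roll, pitch, yaw] about the fixed x, y, z axes, in that order (R = Rz(yaw) Ry(pitch) Rx(roll)).
In Python, from rig import r, read_camera, camera_info gives the robot as it stands.
- The arm moves only by the tool servo_tool, never from a script. Its argument "series" is a list of rows, each an object with "xyz": the shift along the tool's x, y, z in cm, a list of three; "turn": the turn about the tool's x in degrees; "gripper": the opening, from 0 (shut) to 1 (fully open). In form: [{"xyz": [dx, dy, dz], "turn": turn, "gripper": gripper}, ...]. A call has 1 to 8 rows; each row shifts and turns the commanded pose from where the row before left it, along the tool's axes as they then stand; what a row does not reach is not made up. A row lasts 1/10 s, in which the tool goes at most 50 mm and 8.59 degrees, less where a joint would pass 70% of its speed; a pose out of reach is approached as far as the arm can. A call is refused whole if a number of a shift passes 5 or a number of a turn 8.59, either way. A call with a gripper value outside its range is refused whole. The fingers move at their own pace and stop on an object; the grip force is fixed at half the most. Time passes only in rows, so rows that do not move let the fingers close. It gives the time, the measured TCP pose, the force and the opening at its end, in the units of the state.
- r.read_state(): the state, without advancing time (a new reading comes with each control period).
- read_camera(name): name is "scene" or "top" or "wrist"; returns (picture, depth): 400x640x3 uint8, red, green, blue; 400x640 float32, m along the optical axis (not along the pixel's ray), 0 where there is no reading.
- camera_info(name): a dict with "fx", "fy", "cx", "cy" (pixels), "eye" and "attitude" of the camera in the world; the wrist camera has in their place "hand_eye" (4x4, takes a point from camera to tool coordinates, whose origin is the TCP and whose axes are the tool frame's). Camera axes: x right, y down, z forward; pixel columns grow to the right and rows downward; lengths in m; the calibration is good to about 2 mm. A picture is of the moment at which its call begins: read the wrist's pose just before it. camera_info takes no time and is no camera call.
- r.job_done(): hands the job in, once; it reports no verdict.
The state is a dict: "clock": time; "q": joint angles; "qvel": joint speeds; "joint_torque": joint torques, N m; "ee_pos": TCP position; "eef_rot": TCP orientation; "contact_force": force on the tool from outside, world axes, zero at the start; "moment": the same for the moment, N m; "grip_width": finger opening in m.
Only numpy, scipy, OpenCV 4.12 (cv2) and the standard library are available. Lean on these libraries where they do the work, as an engineer would, in place of code of your own. Each camera call takes 0.05 s, during which the arm holds its last target.

## Task

Locate the loose aluminium bearing cover on the dark fixture plate for measuring, with light fingertip touches and without lifting it: first push its front edge until it lies flat against the two back pins, then push its left end along them until it also meets the single pin on the right. Then push the red clamp handle up and towards you as far as it goes, so that the rubber foot comes down on the cover. Leave the other things on the plate and bench where they are.

Things in the scene. Friction and masses are not known exactly. Their poses are not given: they have to be found in the camera images.
- fixture: fixture plate, fixed on the bench: dark grey anodised, 240 (x) x 220 (y) x 20 mm thick, small steel-rimmed tapped holes, turned a little about z. Origin: centre of its underside. x away from the robot, y left, z up. Steel stop pins, 10 mm thick, stand 18 mm above its top: two back pins at x -10, y +48 and -33 mm; one end pin at x -45, y -70 mm. A toggle clamp is bolted between the back pins.
- seat (a point): point of the fixture (its axes) where the cover's centre lies when the cover touches all three pins: plate x = -45, y = 0 mm, 32 mm above the bench. The seated cover's back face is then at +30 mm x and its right end at -65 mm y from here.
- cover: the loose bearing cover, a machined aluminium block 60 (its x) x 130 (its y) x 24 mm tall, with a 22 mm bore in a rim 33 mm across and 3 mm high, and six smaller holes. Origin: centre of its underside. x away from the robot, y left, z up.
- cover_center (a point): centre of the cover, half-way up (axes as the cover's). About 0.36 kg; it lies flat on the plate, slides under about 2 to 4 N, and starts 12 to 30 mm short of the back pins (towards the robot), 12 to 21 mm to the left of the end pin, turned up to about 7 degrees.
- cover_front (a point): the first spot to touch: middle of the cover's front face (the 130 mm long face towards the robot), half-way up, 12 mm above the plate. Axes as the cover's. A push at one point can leave the cover askew against one pin; two fingertips side by side, 50 mm or more apart, or a second push nearer the open pin, square it up.
- cover_left (a point): the second spot to touch: middle of the cover's left end (the 60 mm wide face on the +y side), half-way up, 12 mm above the plate. Axes as the cover's.
- clamp_handle (a joint): angle of the toggle clamp's handle, rad: 0 = closed, against a stop (handle leaning 32 degrees from upright, away from the robot, rubber foot on the cover); it grows as the handle is thrown back and down, away from the robot, lifting the foot. Starts half open, 0.35 to 0.6; stays where left; needs about 0.3 N m, so 4 to 8 N at the end of the grip.
- handle_grip (a point): third thing to touch: centre of the handle's red grip, a rod 17 mm thick, from 47 to 101 mm from the hinge along the radius; this point is 74 mm from it. The grip stands above the hinge and leans away from the robot by 32 degrees plus the joint angle from upright. Push its far side towards the robot and up, along the arc about the hinge: a level push can jam by friction.
- clamp_hinge (a point): the hinge of the clamp handle: its axis runs along the fixture's y, 70 mm above the bench, at plate x = +31, y = 0 mm.
- bushing: small yellow-brass bushing, 22 mm across, 21 mm tall, standing on the left rear corner of the plate; a bystander. Origin: centre of its underside.
- gauge_block: small steel gauge block, 9 x 30 x 20 mm tall, on the right rear corner of the plate; a bystander. Origin: centre of its underside.
- hex_key: black hex key, 33 x 88 x 5 mm, on the bench; a bystander. Origin: centre of its underside.
- inspect_stamp: black hand stamp with a red band, 24 mm across, 63 mm tall, on the bench; a bystander. Origin: centre of its underside.
- marker_black: black marker pen, 136 mm long, 17 mm thick, lying on the bench; a bystander. Origin: centre of its underside.
- screwdriver: screwdriver with a yellow handle, 171 mm long, 20 mm thick, lying on the bench; a bystander. Origin: centre of its underside.
- ring_gauge: steel ring gauge, 58 mm across, 18 mm tall, lying on the bench; a bystander. Origin: centre of its underside.
- step_shaft: grey stepped shaft, 101 mm long, 22 mm thick, lying on the bench near its front edge; a bystander. Origin: centre of its underside.

How it is judged (in metres and radians):
On the way, in this order (a step that is already met when the one before it is completed fails the run):
1. the cover lies against both back pins, not yet at the end pin (x of cover_center in the frame of seat above -0.003 m and angle between the y axis of cover_center and the y axis of seat, either way round below 0.045 rad and y of cover_center in the frame of seat above 0.005 m), for 0.1 s.
2. the cover lies against both back pins and the end pin (x of cover_center in the frame of seat above -0.003 m and angle between the y axis of cover_center and the y axis of seat, either way round below 0.045 rad and y of cover_center in the frame of seat below 0.003 m), for 0.2 s.
3. the clamp handle is closed on the seated cover (all of step 2 and value of joint clamp_handle below 0.1 rad), for 0.2 s.
At the end, for the whole second after the job is handed in: the cover lies flat on the plate, within 3 mm of contact with the two back pins and the end pin and square to them within 0.045 rad, at rest; the clamp handle is within 0.1 rad of closed (all of step 3 and z of cover_center in the frame of seat below 0.004 m and x of cover_center in the frame of seat below 0.004 m and y of cover_center in the frame of seat above -0.004 m and linear speed of cover below 0.01 m/s); the robot touches nothing.
It fails at once if the cover is lifted or tipped (z of cover_center in the frame of seat above 0.006 m or angle between cover_center's own z axis and vertical above 0.12 rad).
It fails at once if the cover is pressed harder than a light touch (30 N) (contact force between the fingers and cover above 30 N).
It fails at once if the fixture or its clamp is pressed hard (40 N) (contact force between the fingers and fixture above 40 N).
It fails at once if a bystander is pushed or carried off (20 mm) (distance of any of bushing, gauge_block, hex_key, inspect_stamp, marker_black, screwdriver, ring_gauge, step_shaft from where it was at the start of the episode above 0.02 m).
It also fails if it takes over 61 s, if anything falls off the work surface, if the arm or the gripper's body presses on something with over 40 N, if the wrist force passes 120 N, or if a joint passes its speed limit or range.

## Working session

There is one attempt and no reset: what is moved stays moved. The work goes in short steps, Python scripts to look and compute and a tool call to move; the robot and the scene stay as the last step left them, time stands still between calls to the robot, and variables do not carry over. Pictures are saved under pics/ and viewed, and the job is handed in when it is done.

Besides the shell and the picture viewer there is one more tool, called after "Call:" by a JSON object that holds its "api" and its "payload", one argument or row to a line. servo_tool: Moves the arm, as the interface text tells. Its arguments: {"type":"object","properties":{"series":{"type":"array"}},"required":["series"]}

```bash
ls; mkdir -p pics; python3 - <<'E'
from rig import r, read_camera, camera_info
import cv2, numpy as np
print(r.read_state())
for n in ("scene","top"):
    im,d=read_camera(n); i=camera_info(n); print(n,i)
    cv2.imwrite(f"pics/{n}0.png",im[:,:,::-1]); np.savez(f"{n}0.npz",im=im,d=d)
print(camera_info("wrist"), r.tips_ahead)
E
```

```text
pics
{'clock': 0.0, 'q': array([ 7.47132041e+01,  2.42859000e+01,  9.34323896e+01, -7.39020746e-04,
        6.23716860e+01, -1.08923004e+00]), 'qvel': array([ 0.08383919,  0.03727066, -0.02044927,  0.03267151,  0.04260767,
       -0.0639445 ]), 'joint_torque': array([ 5.28102028e-04, -5.57373047e+01, -2.81745350e+01,  3.24373411e-05,
        7.31031614e-03, -3.64330356e-05]), 'ee_pos': array([0.15320011, 0.60564269, 0.40392291]), 'eef_rot': array([ 179.32736153,   89.91002199, -104.86986108]), 'contact_force': array([-0.82587314, -0.37694318,  0.71946761]), 'moment': array([ 0.00323372,  0.045215  , -0.01956058]), 'grip_width': 0.08519101444528415}
scene {'fx': 506.09260451557685, 'fy': 506.09260451557685, 'cx': 313.28529257665593, 'cy': 197.90592157787273, 'eye': array([0.01450464, 0.97700734, 0.84761563]), 'attitude': array([-130.41446693,    1.2678546 , -146.03107047])}
top {'fx': 396.22977333541775, 'fy': 396.22977333541775, 'cx': 318.9424315455465, 'cy': 197.49015183010403, 'eye': array([0.36309977, 0.25695149, 1.01202941]), 'attitude': array([-171.8580967 ,   -0.50532113,  -89.24407058])}
{'fx': 337.0207749195134, 'fy': 337.0207749195134, 'cx': 320.6767128096455, 'cy': 201.76202853281947, 'hand_eye': array([[ 6.55856925e-04, -3.05447802e-01,  9.52208596e-01,
         3.11685902e-02],
       [-4.17754875e-04, -9.52208801e-01, -3.05447581e-01,
         7.73068032e-02],
       [ 9.99999698e-01, -1.97459872e-04, -7.52115045e-04,
         8.20196110e-04],
       [ 0.00000000e+00,  0.00000000e+00,  0.00000000e+00,
         1.00000000e+00]])} 0.1734
```

View pics/scene0.png

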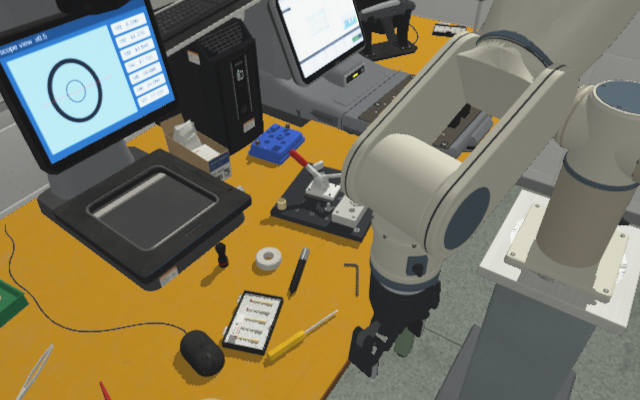

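View pics/top0.png

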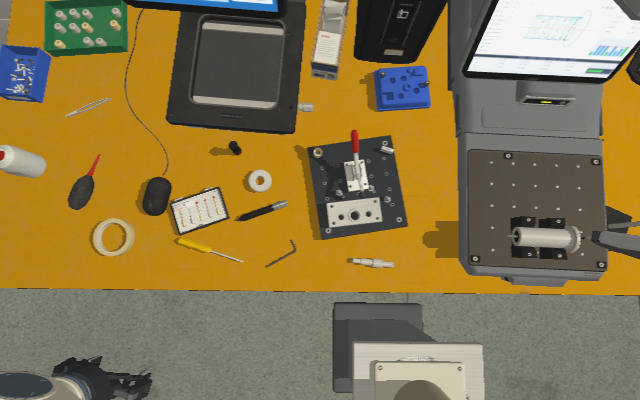

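```bash
cat > h.py <<'E'
import numpy as np, cv2
from scipy.spatial.transform import Rotation as Ro
from rig import r, read_camera, camera_info
def R(a): return Ro.from_euler('xyz',a,degrees=True).as_matrix()
def cam(n,st=None):
    i=camera_info(n)
    K=np.array([[i['fx'],0,i['cx']],[0,i['fy'],i['cy']],[0,0,1]])
    if n=='wrist':
        T=np.eye(4);T[:3,:3]=R(st['eef_rot']);T[:3,3]=st['ee_pos'];T=T@i['hand_eye']
        return K,T[:3,:3],T[:3,3]
    return K,R(i['attitude']),np.array(i['eye'])
def onz(c,uv,z):
    K,A,e=c; uv=np.atleast_2d(uv).astype(float)
    d=(A@np.linalg.inv(K)@np.c_[uv,np.ones(len(uv))].T).T
    return e+d*((z-e[2])/d[:,2])[:,None]
def proj(c,P):
    K,A,e=c; q=(np.atleast_2d(P)-e)@A; q=q@K.T; return q[:,:2]/q[:,2:]
def cloud(c,d):
    K,A,e=c; v,u=np.mgrid[:d.shape[0],:d.shape[1]]
    p=np.stack([u*d,v*d,d],-1)@np.linalg.inv(K).T
    return p@A.T+e
E
python3 - <<'E'
from h import *
f=np.load('top0.npz');im=f['im'];d=f['d'];c=cam('top')
cv2.imwrite('pics/tz.png',cv2.resize(im[125:250,295:420,::-1],None,fx=4.8,fy=4.8,interpolation=cv2.INTER_CUBIC))
P=cloud(c,d); print(P[[280,187,215,238],[300,330,330,250]])
hsv=cv2.cvtColor(im,cv2.COLOR_RGB2HSV)
z=P[...,2]
w=np.zeros(z.shape,bool);w[125:250,295:420]=1
m=(w&(abs(z-.02)<.006)).astype(np.uint8)
m=cv2.morphologyEx(m,cv2.MORPH_CLOSE,np.ones((25,25)))
m=cv2.morphologyEx(m,cv2.MORPH_OPEN,np.ones((5,5)))
cs=max(cv2.findContours(m,0,2)[0],key=cv2.contourArea)
rr=cv2.minAreaRect(cs);b=cv2.boxPoints(rr);print('plate',rr);print(onz(c,b,.02))
m=(w&(abs(z-.044)<.006)&(hsv[...,2]>120)).astype(np.uint8)
m=cv2.morphologyEx(m,cv2.MORPH_CLOSE,np.ones((3,3)))
cs=max(cv2.findContours(m,0,2)[0],key=cv2.contourArea)
rr=cv2.minAreaRect(cs);b=cv2.boxPoints(rr);print('cover',rr);print(onz(c,b,.044))
E
```

```text
[[2.98587905e-01 2.94614763e-01 1.99399791e-04]
 [5.32795190e-01 2.22280832e-01 1.79783586e-02]
 [4.58623598e-01 2.22573383e-01 4.48032822e-02]
 [4.01465508e-01 4.23166153e-01 2.70506447e-03]]
plate ((356.65814208984375, 186.50135803222656), (93.62953186035156, 87.33904266357422), 81.02737426757812)
[[0.63582457 0.28456507 0.02      ]
 [0.67566253 0.06154892 0.02      ]
 [0.43626484 0.02801124 0.02      ]
 [0.39934183 0.24398997 0.02      ]]
cover ((353.5874328613281, 211.88998413085938), (24.55445098876953, 53.08302688598633), 83.48019409179688)
[[0.48896394 0.2331178  0.044     ]
 [0.50585654 0.10288859 0.044     ]
 [0.44553063 0.09653928 0.044     ]
 [0.42898496 0.22566245 0.044     ]]
```

View pics/tz.png

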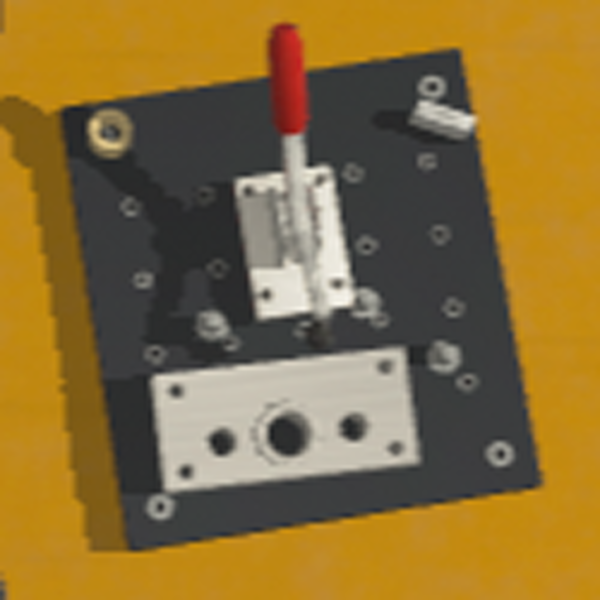

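```bash
python3 - <<'E'
from h import *
s=r.read_state(); M=R(s['eef_rot']); print(M.round(3)); 
print('tool z az',np.degrees(np.arctan2(M[1,2],M[0,2])),'y az',np.degrees(np.arctan2(M[1,1],M[0,1])))
f=np.load('top0.npz');im=f['im'];d=f['d'];c=cam('top')
hsv=cv2.cvtColor(im,cv2.COLOR_RGB2HSV)
w=np.zeros(d.shape,bool);w[125:250,295:420]=1
# plate edges: non-orange mask; use V/S; fit lines at front and right edges (unshadowed)
org=(hsv[...,0]>12)&(hsv[...,0]<28)&(hsv[...,1]>150)
def edge(pts_uv0,pts_uv1):
    g=cv2.cvtColor(im,cv2.COLOR_RGB2LAB).astype(float)[...,2]
    out=[]
    a=np.array(pts_uv0,float);b=np.array(pts_uv1,float);n=np.array([-(b-a)[1],(b-a)[0]]);n/=np.linalg.norm(n)
    for t in np.linspace(0.08,.92,40):
        p=a+t*(b-a);s=np.arange(-5,5.01,.1);q=p+s[:,None]*n
        v=cv2.remap(g.astype(np.float32),q[:,0].astype(np.float32)[None],q[:,1].astype(np.float32)[None],1)[0]
        v=cv2.GaussianBlur(v[None],(21,1),3)[0]
        k=np.argmax(abs(np.diff(v)));out.append(p+s[k]*n)
    return np.array(out)
z=lambda u,v:(295+u/4.8,125+v/4.8)
E={'right':(z(460,50),z(542,485)),'front':(z(130,550),z(542,485)),'back':(z(65,107),z(460,50)),'left':(z(65,107),z(130,550))}
for k,(a,b) in E.items():
    p=onz(c,edge(a,b),.02)[:,:2]
    l=cv2.fitLine(p.astype(np.float32),cv2.DIST_HUBER,0,1e-4,1e-4).ravel()
    print(k,l,np.degrees(np.arctan2(l[1],l[0])))
E
```

```text
[[-0.    -0.969  0.245]
 [-0.001  0.245  0.969]
 [-1.     0.    -0.001]]
tool z az 75.80064060156268 y az 165.8006386128116
right [0.9856598  0.16874465 0.551624   0.0462142 ] 9.714839
front [ 0.16833074 -0.9857306   0.41818652  0.1333061 ] -80.30922
back [ 0.16821852 -0.9857497   0.65736145  0.15909281] -80.31574
left [0.9861681  0.16574831 0.5204923  0.26312894] 9.540709
```

Call:
{"api": "servo_tool", "payload": {
  "series": [
    {"xyz": [0, 0, 0], "turn": -8, "gripper": 1},
    {"xyz": [0, 0, 0], "turn": -8, "gripper": 1},
    {"xyz": [0, 0, 0], "turn": -7.9, "gripper": 1},
    {"xyz": [0, 0, 0], "turn": 0, "gripper": 1}
  ]
}}

```text
clock: 0.5
ee_pos: [0.1532, 0.6058, 0.4043]
eef_rot: [155.6, 89.9, -104.6]
contact_force: [-0.7, -0.5, 0.5]
grip_width: 0.0853
```

```bash
cat >> h.py <<'E'
FC=np.array([.5363,.1547]);FY=9.69
ex=np.array([np.cos(np.radians(FY)),np.sin(np.radians(FY))]);ey=np.array([-ex[1],ex[0]])
def f2w(x,y): return FC+x*ex+y*ey
def w2f(p): p=np.atleast_2d(p)[:,:2]-FC; return np.c_[p@ex,p@ey]
def need(x,y,z,az=99.69):
    "shift in tool axes (cm) from measured pose to TCP at fixture x,y, world z; turn"
    s=r.read_state();M=R(s['eef_rot']);t=np.r_[f2w(x,y),z]
    a=np.degrees(np.arctan2(M[1,2],M[0,2]))
    print('clock',s['clock'].__round__(2),'fix',(w2f(s['ee_pos'])[0]*1000).round(1),'z',s['ee_pos'][2].round(4),'az',a.round(2),'F',s['contact_force'].round(1),'w',round(s['grip_width'],4),'q',s['q'].round(0))
    print('shift cm',(M.T@(t-s['ee_pos'])*100).round(2),'turn',round(-(az-a),2))
E
python3 -c "
from h import *
need(-.123,.015,.404)"
```

```text
clock 0.5 fix [-301.7  509.1] z 0.4043 az 99.77 F [-0.7 -0.5  0.5] w 0.0853 q [ 75.  24.  93.  -0.  62. -25.]
shift cm [  0.06 -17.8  -49.44] turn 0.08
```

Call:
{"api": "servo_tool", "payload": {
  "series": [
    {"xyz": [0, -1.5, -4.2], "turn": 0, "gripper": 1},
    {"xyz": [0, -1.5, -4.2], "turn": 0, "gripper": 1},
    {"xyz": [0, -1.5, -4.2], "turn": 0, "gripper": 1},
    {"xyz": [0, -1.5, -4.2], "turn": 0, "gripper": 1},
    {"xyz": [0, -1.5, -4.2], "turn": 0, "gripper": 1},
    {"xyz": [0, -1.5, -4.2], "turn": 0, "gripper": 1},
    {"xyz": [0, -1.5, -4.2], "turn": 0, "gripper": 1},
    {"xyz": [0, -1.5, -4.2], "turn": 0, "gripper": 1}
  ]
}}

```text
clock: 1.3
ee_pos: [0.3286, 0.2933, 0.4048]
eef_rot: [-70.6, 90.0, 28.9]
contact_force: [-0.1, 0.8, 0.0]
grip_width: 0.0853
```

Call:
{"api": "servo_tool", "payload": {
  "series": [
    {"xyz": [0, -1.5, -4.2], "turn": 0, "gripper": 1},
    {"xyz": [0, -1.5, -4.2], "turn": 0, "gripper": 0.7},
    {"xyz": [0, -1.4, -3.7], "turn": 0, "gripper": 0.7},
    {"xyz": [0, -1.4, -3.7], "turn": 0, "gripper": 0.7},
    {"xyz": [0, 0, 0], "turn": 0, "gripper": 0.7},
    {"xyz": [0, 0, 0], "turn": 0, "gripper": 0.7}
  ]
}}

```text
clock: 1.9
ee_pos: [0.4122, 0.1482, 0.4046]
eef_rot: [67.1, 90.0, 166.5]
contact_force: [-0.2, -0.3, 0.1]
grip_width: 0.0598
```

```bash
cat > look.py <<'E'
import sys
from h import *
n,name=sys.argv[1:3]
s=r.read_state();im,d=read_camera(n);c=cam(n,s)
np.savez(name+'.npz',im=im,d=d,K=c[0],A=c[1],e=c[2]);cv2.imwrite(f'pics/{name}.png',im[:,:,::-1])
need(-.123,.015,.21)
E
python3 look.py wrist w1
```

```text
clock 1.95 fix [-123.7   15.3] z 0.4046 az 99.52 F [-0.1 -0.4 -0.2] w 0.0596 q [ 18.   8. 116.   0.  56. -81.]
shift cm [19.46 -0.08 -0.03] turn -0.17
```

View pics/w1.png

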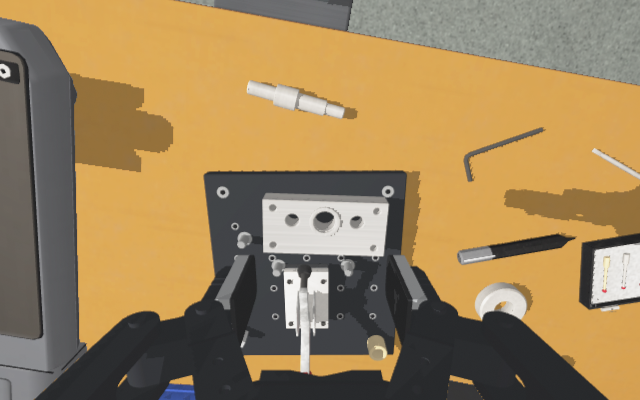

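```bash
python3 - <<'E'
from h import *
f=np.load('w1.npz');im=f['im'];d=f['d'];c=(f['K'],f['A'],f['e'])
cv2.imwrite('pics/w1z.png',cv2.resize(im[160:370,190:420,::-1],None,fx=3.4,fy=2.8,interpolation=cv2.INTER_CUBIC))
P=cloud(c,d);z=P[...,2];fr=w2f(P.reshape(-1,3)).reshape(*z.shape,2)
for n,x,y in (('end',-45,-70),('bR',-10,-33),('bL',-10,48)):
    m=(abs(fr[...,0]*1000-x)<14)&(abs(fr[...,1]*1000-y)<14)&(abs(z-.038)<.004)
    v,u=np.nonzero(m); print(n,m.sum(),(u.mean(),v.mean()) if m.any() else '',(fr[m].mean(0)*1000).round(1),z[m].mean())
m=(abs(z-.044)<.0015)&(abs(fr[...,0]+.067)<.06)&(abs(fr[...,1]-.02)<.09)
m=cv2.morphologyEx(m.astype(np.uint8),cv2.MORPH_CLOSE,np.ones((3,3)))
cs=max(cv2.findContours(m,0,2)[0],key=cv2.contourArea)
b=cv2.boxPoints(cv2.minAreaRect(cs));g=w2f(onz(c,b,.044));print('cover',(g*1000).round(1),g.mean(0)*1000)
m=(abs(z-.02)<.004)&(abs(fr[...,0])<.14)&(abs(fr[...,1])<.14)
print('plate range',np.percentile(fr[m]*1000,[.3,99.7],axis=0), np.median(z[m]))
# fingers tip lowest
T=(P-f['e']); m=(z>.15)&(z<.3)&(d>0);print('lowest finger',z[m].min(),np.percentile(z[m],[.5,2]))
hsv=cv2.cvtColor(im,cv2.COLOR_RGB2HSV)
f=np.load('top0.npz');im=f['im'];d=f['d'];c=cam('top')
P=cloud(c,d);hsv=cv2.cvtColor(im,cv2.COLOR_RGB2HSV)
m=((hsv[...,0]<6)|(hsv[...,0]>174))&(hsv[...,1]>150)&(hsv[...,2]>90);m[:125]=0;m[200:]=0;m[:,:330]=0;m[:,380:]=0
p=P[m];q=np.c_[w2f(p)*1000,p[:,2]*1000];o=q[np.argsort(q[:,0])];print(o[::max(1,len(o)//14)].round(0))
E
```

```text
end 66 (np.float64(241.15151515151516), np.float64(243.34848484848484)) [-45.6 -72.5] 0.03699314743233762
bR 173 (np.float64(283.7456647398844), np.float64(274.88439306358384)) [ -7.4 -27.4] 0.03849687661488827
bL 62 (np.float64(348.0967741935484), np.float64(271.2741935483871)) [-10.6  44.9] 0.036807690413641264
cover [[-38.9 -50.8]
 [-99.3 -45.4]
 [-94.2  83.7]
 [-33.4  85.2]] [-66.44173753  18.18388141]
plate range [[-119.53488752 -111.77470539]
 [ 118.79973304  105.9769092 ]] 0.01958074130343118
lowest finger 0.23497863514695727 [0.23869265 0.24302755]
[[ 67.  -1. 106.]
 [ 70.  -4. 109.]
 [ 73.   6. 112.]
 [ 76.   3. 117.]
 [ 79.   5. 118.]
 [ 82.  -2. 119.]
 [ 86.   7. 120.]
 [ 89. -19.  21.]
 [ 92.   3. 122.]
 [ 95.  -6. 123.]
 [ 98.  -6. 128.]
 [102.   1. 136.]
 [105. -21.  21.]
 [108.  -3. 136.]]
```

View pics/w1z.png

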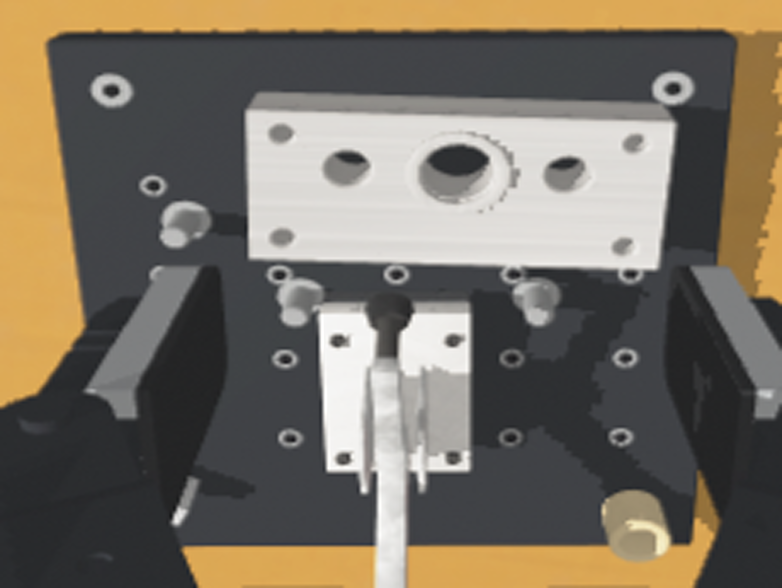

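Call:
{"api": "servo_tool", "payload": {
  "series": [
    {"xyz": [4, 0, -0.5], "turn": -0.2, "gripper": 0.7},
    {"xyz": [4, 0, 0], "turn": 0, "gripper": 0.7},
    {"xyz": [4, 0, 0], "turn": 0, "gripper": 0.7},
    {"xyz": [4, 0, 0], "turn": 0, "gripper": 0.7},
    {"xyz": [2.6, 0, 0], "turn": 0, "gripper": 0.7},
    {"xyz": [1.5, 0, 0], "turn": 0, "gripper": 0.7},
    {"xyz": [0, 0, 0], "turn": 0, "gripper": 0.7},
    {"xyz": [0, 0, 0], "turn": 0, "gripper": 0.7}
  ]
}}

```text
clock: 2.75
ee_pos: [0.4125, 0.145, 0.2038]
eef_rot: [94.7, 90.0, -165.3]
contact_force: [0.6, 0.1, 0.6]
grip_width: 0.06
```

```bash
python3 look.py wrist w2; python3 look.py scene s2
```

```text
clock 2.8 fix [-123.4   11.1] z 0.2044 az 99.95 F [0.8 1.1 0.6] w 0.0595 q [ 18.  30. 122.   0.  27. -82.]
shift cm [-0.56 -0.04  0.39] turn 0.26
clock 2.85 fix [-123.2   10.9] z 0.2046 az 99.94 F [-0.9  1.3 -0. ] w 0.0595 q [ 18.  30. 122.   0.  27. -82.]
shift cm [-0.54 -0.02  0.41] turn 0.25
```

View pics/w2.png

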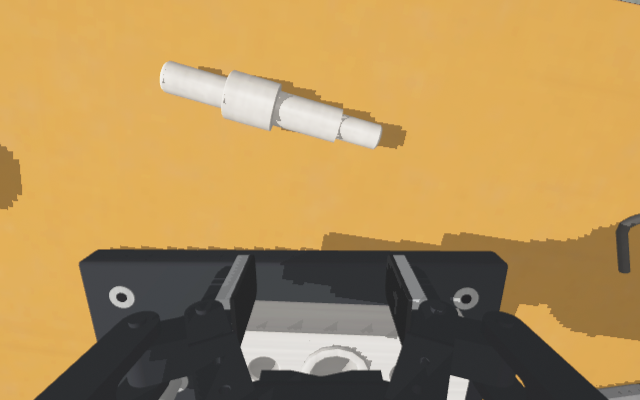

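View pics/s2.png

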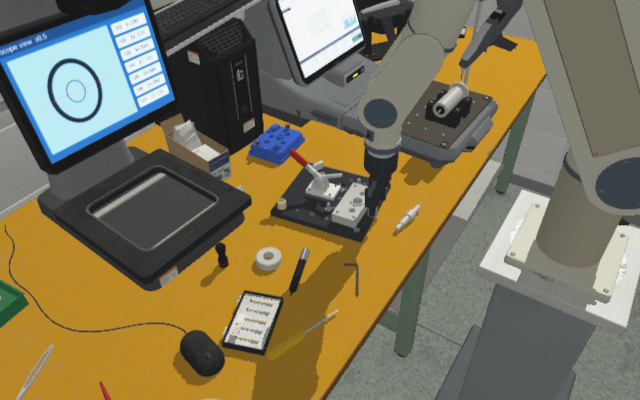

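Call:
{"api": "servo_tool", "payload": {
  "series": [
    {"xyz": [0.6, 0, 0], "turn": 0.3, "gripper": 0.7},
    {"xyz": [0, -0.4, 0], "turn": 0, "gripper": 0.7},
    {"xyz": [0, -0.4, 0], "turn": 0, "gripper": 0.7},
    {"xyz": [0, -0.4, 0], "turn": 0, "gripper": 0.7},
    {"xyz": [0, -0.4, 0], "turn": 0, "gripper": 0.7},
    {"xyz": [0, -0.3, 0], "turn": 0, "gripper": 0.7}
  ]
}}

```text
clock: 3.45
ee_pos: [0.4313, 0.1469, 0.1976]
eef_rot: [98.5, 89.9, -161.9]
contact_force: [-4.0, -1.3, 2.2]
grip_width: 0.0597
```

```bash
python3 -c "
from h import *
need(-.086,.01,.198)"
```

```text
clock 3.45 fix [-104.8   10. ] z 0.1976 az 99.58 F [-4.  -1.3  2.2] w 0.0597 q [ 17.  32. 120.  -0.  28. -82.]
shift cm [-0.04 -1.88  0.  ] turn -0.11
```

Call:
{"api": "servo_tool", "payload": {
  "series": [
    {"xyz": [0, -0.3, 0], "turn": 0, "gripper": 0.7},
    {"xyz": [0, -0.3, 0], "turn": 0, "gripper": 0.7},
    {"xyz": [0, -0.3, 0], "turn": 0, "gripper": 0.7},
    {"xyz": [0, -0.3, 0], "turn": 0, "gripper": 0.7},
    {"xyz": [0, -0.1, 0], "turn": 0, "gripper": 0.7}
  ]
}}

```text
clock: 3.95
ee_pos: [0.4443, 0.1493, 0.1976]
eef_rot: [96.9, 90.0, -163.5]
contact_force: [-2.0, -0.6, -0.5]
grip_width: 0.0602
```

```bash
python3 -c "
from h import *
need(-.086,.01,.198)"; python3 look.py top t3; python3 - <<'E'
from h import *
im=np.load('t3.npz')['im']
cv2.imwrite('pics/t3z.png',cv2.resize(im[125:250,295:420,::-1],None,fx=4.8,fy=4.8,interpolation=cv2.INTER_CUBIC))
E
```

```text
clock 3.95 fix [-91.6  10.2] z 0.1976 az 99.61 F [-2.  -0.6 -0.5] w 0.0602 q [ 17.  33. 119.   0.  29. -82.]
shift cm [-0.04 -0.56 -0.02] turn -0.08
clock 4.0 fix [-91.4  10.2] z 0.1976 az 99.6 F [-1.3 -0.9 -0.4] w 0.0594 q [ 17.  33. 119.  -0.  29. -82.]
shift cm [-1.24  3.17  0.47] turn -0.09
```

View pics/t3z.png

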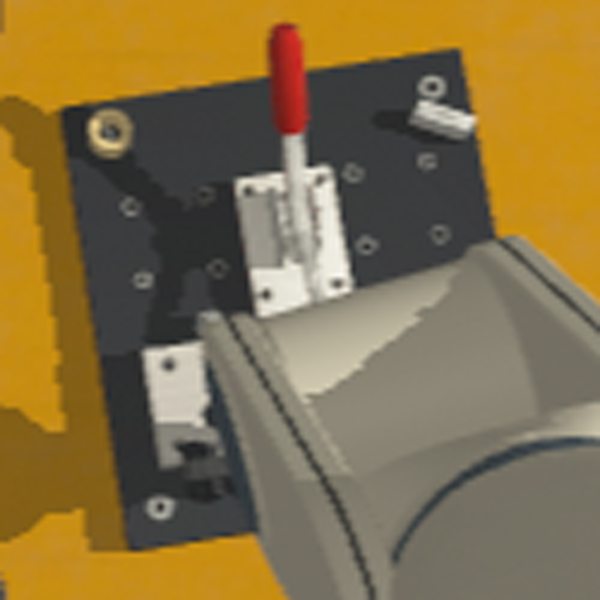

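Call:
{"api": "servo_tool", "payload": {
  "series": [
    {"xyz": [0, -0.15, 0], "turn": 0, "gripper": 0.7},
    {"xyz": [0, -0.15, 0], "turn": 0, "gripper": 0.7},
    {"xyz": [0, -0.1, 0], "turn": 0, "gripper": 0.7}
  ]
}}

```text
clock: 4.3
ee_pos: [0.4486, 0.1501, 0.1977]
eef_rot: [-85.0, 90.0, 14.6]
contact_force: [-0.9, 0.4, -0.8]
grip_width: 0.0598
```

Call:
{"api": "servo_tool", "payload": {
  "series": [
    {"xyz": [0, -0.1, 0], "turn": 0, "gripper": 0.7}
  ]
}}

```text
clock: 4.4
ee_pos: [0.4496, 0.1503, 0.1977]
eef_rot: [-84.5, 90.0, 15.1]
contact_force: [-3.9, -0.4, -1.2]
grip_width: 0.0598
```

Call:
{"api": "servo_tool", "payload": {
  "series": [
    {"xyz": [0, -0.06, 0], "turn": 0, "gripper": 0.7}
  ]
}}

```text
clock: 4.5
ee_pos: [0.4497, 0.1503, 0.1977]
eef_rot: [93.2, 90.0, -167.2]
contact_force: [-3.3, 0.2, 1.6]
grip_width: 0.0601
```

Call:
{"api": "servo_tool", "payload": {
  "series": [
    {"xyz": [0, -0.08, 0], "turn": 0, "gripper": 0.7}
  ]
}}

```text
clock: 4.6
ee_pos: [0.45, 0.1503, 0.1977]
eef_rot: [93.4, 89.9, -167.0]
contact_force: [-7.6, -0.2, 4.6]
grip_width: 0.0597
```

Call:
{"api": "servo_tool", "payload": {
  "series": [
    {"xyz": [0, -0.08, 0], "turn": 0, "gripper": 0.7}
  ]
}}

```text
clock: 4.7
ee_pos: [0.4502, 0.1504, 0.1976]
eef_rot: [93.8, 89.8, -166.6]
contact_force: [-10.3, 0.6, 7.2]
grip_width: 0.0596
```

Call:
{"api": "servo_tool", "payload": {
  "series": [
    {"xyz": [0, -0.08, 0], "turn": 0, "gripper": 0.7}
  ]
}}

```text
clock: 4.8
ee_pos: [0.4505, 0.1504, 0.1976]
eef_rot: [94.0, 89.7, -166.4]
contact_force: [-12.4, 0.1, 8.9]
grip_width: 0.0599
```

```bash
python3 look.py wrist w4; python3 look.py scene s4; python3 - <<'E'
from h import *
print(r.read_state()['moment'])
im=np.load('s4.npz')['im']
cv2.imwrite('pics/s4z.png',cv2.resize(im[130:260,260:420,::-1],None,fx=4.5,fy=4.5,interpolation=cv2.INTER_CUBIC))
E
```

```text
clock 4.85 fix [-85.3  10.2] z 0.1976 az 99.6 F [-10.5  -0.2   7.4] w 0.0598 q [ 17.  33. 118.   0.  30. -83.]
shift cm [-1.22  3.78  0.47] turn -0.09
clock 4.9 fix [-85.3  10.2] z 0.1976 az 99.6 F [-10.   -0.    6.5] w 0.0596 q [ 17.  33. 118.   0.  30. -83.]
shift cm [-1.22  3.78  0.48] turn -0.09
[0.06074017 1.54354177 0.07867486]
```

View pics/s4z.png

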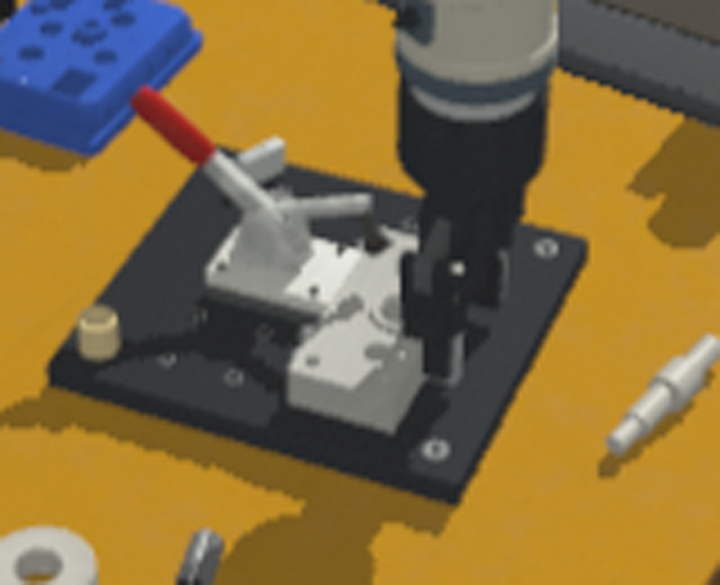

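View pics/w4.png

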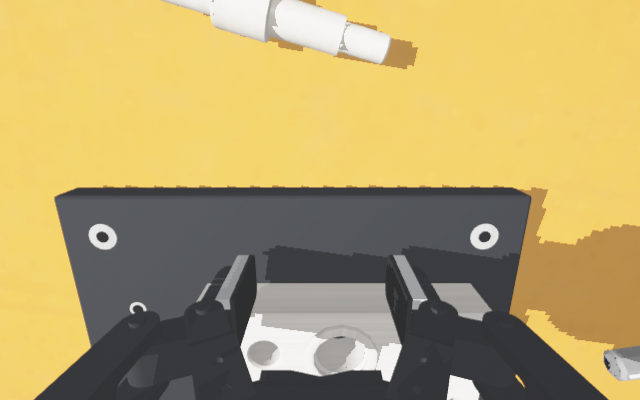

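Call:
{"api": "servo_tool", "payload": {
  "series": [
    {"xyz": [0, 0.5, 0], "turn": 0, "gripper": 0.7},
    {"xyz": [0, 2.0, 0], "turn": 0, "gripper": 0.7},
    {"xyz": [-4, 0, 0], "turn": 0, "gripper": 0},
    {"xyz": [-4, 0, 3], "turn": 0, "gripper": 0},
    {"xyz": [-2, 0, 4.5], "turn": 0, "gripper": 0},
    {"xyz": [0, 0, 4.5], "turn": 0, "gripper": 0},
    {"xyz": [0, 0, 2], "turn": 0, "gripper": 0}
  ]
}}

```text
clock: 5.6
ee_pos: [0.4047, 0.2879, 0.2996]
eef_rot: [-63.0, 89.6, 36.7]
contact_force: [0.8, -0.5, -0.6]
grip_width: -0.0005
```

Call:
{"api": "servo_tool", "payload": {
  "series": [
    {"xyz": [0, 0, 0], "turn": 8.5, "gripper": 0},
    {"xyz": [0, 0, 0], "turn": 8.5, "gripper": 0},
    {"xyz": [0, 0, 0], "turn": 8.5, "gripper": 0},
    {"xyz": [0, 0, 0], "turn": 8.5, "gripper": 0},
    {"xyz": [0, 0, 0], "turn": 8.5, "gripper": 0},
    {"xyz": [0, 0, 0], "turn": 8.5, "gripper": 0},
    {"xyz": [0, 0, 0], "turn": 8.5, "gripper": 0},
    {"xyz": [0, 0, 0], "turn": 8.5, "gripper": 0}
  ]
}}

```text
clock: 6.4
ee_pos: [0.4049, 0.2849, 0.2982]
eef_rot: [1.1, 89.8, 32.3]
contact_force: [0.6, 0.0, 0.1]
grip_width: 0.0
```

Call:
{"api": "servo_tool", "payload": {
  "series": [
    {"xyz": [0, 0, 0], "turn": 8.5, "gripper": 0},
    {"xyz": [0, 0, 0], "turn": 8.5, "gripper": 0},
    {"xyz": [0, 0, 0], "turn": 5, "gripper": 0},
    {"xyz": [0, 0, 0], "turn": 0, "gripper": 0},
    {"xyz": [0, 0, 0], "turn": 0, "gripper": 0}
  ]
}}

```text
clock: 6.9
ee_pos: [0.4046, 0.2848, 0.298]
eef_rot: [22.7, 89.9, 32.4]
contact_force: [-0.8, -0.3, 0.0]
grip_width: -0.0003
```

```bash
python3 -c "
from h import *
need(-.045,.125,.2035,9.69)"; python3 look.py top t5; python3 - <<'E'
from h import *
im=np.load('t5.npz')['im']
cv2.imwrite('pics/t5z.png',cv2.resize(im[125:250,295:420,::-1],None,fx=4.8,fy=4.8,interpolation=cv2.INTER_CUBIC))
E
```

```text
clock 6.9 fix [-107.9  150.4] z 0.298 az 9.74 F [-0.8 -0.3  0. ] w -0.0003 q [ 34.  23. 114.  -0.  43.  24.]
shift cm [ 9.46 -2.55  6.28] turn 0.05
clock 6.95 fix [-108.   150.3] z 0.2979 az 9.72 F [-0.3 -0.5 -0.1] w 0.0001 q [ 34.  23. 114.  -0.  43.  24.]
shift cm [  8.78 -13.54  -1.52] turn -89.97
```

View pics/t5z.png

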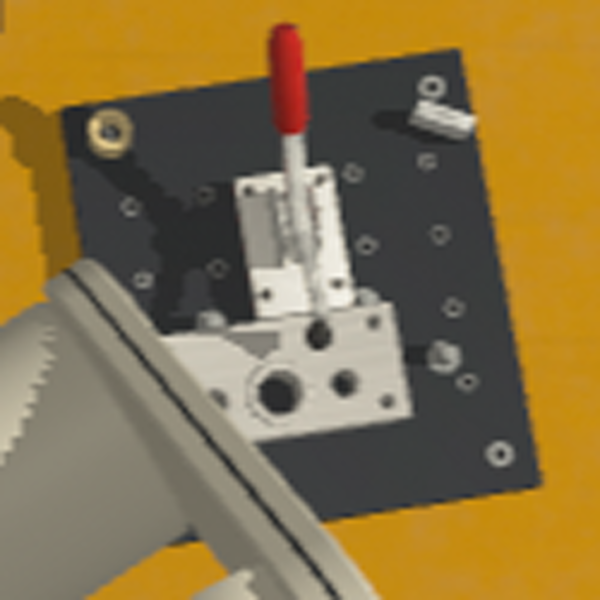

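Call:
{"api": "servo_tool", "payload": {
  "series": [
    {"xyz": [0, -1, 3.3], "turn": 0, "gripper": 0},
    {"xyz": [2, -1.5, 3], "turn": 0, "gripper": 0},
    {"xyz": [3, 0, 0], "turn": 0, "gripper": 0},
    {"xyz": [3, 0, 0], "turn": 0, "gripper": 0},
    {"xyz": [1.4, 0, 0], "turn": 0, "gripper": 0},
    {"xyz": [0, 0, 0], "turn": 0, "gripper": 0}
  ]
}}

```text
clock: 7.55
ee_pos: [0.4699, 0.2701, 0.202]
eef_rot: [-161.0, 89.8, -151.3]
contact_force: [0.1, 1.1, 0.2]
grip_width: 0.0001
```

```bash
python3 look.py wrist w6; python3 -c "
from h import *
need(-.045,.076,.2035,9.69)"
```

```text
clock 7.6 fix [-45.5 125.2] z 0.2033 az 9.65 F [ 0.8 -0.1  1.2] w 0.0002 q [ 29.  35. 109.  -0.  35.  19.]
shift cm [ -0.65 -11.03  -7.74] turn -90.04
clock 7.6 fix [-45.5 125.2] z 0.2033 az 9.65 F [ 0.8 -0.1  1.2] w 0.0002 q [ 29.  35. 109.  -0.  35.  19.]
shift cm [-0.01 -4.92  0.05] turn -0.04
```

View pics/w6.png

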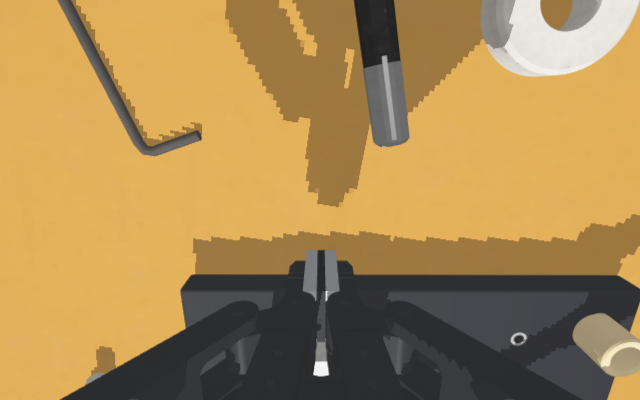

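Call:
{"api": "servo_tool", "payload": {
  "series": [
    {"xyz": [0, -1, 0], "turn": 0, "gripper": 0},
    {"xyz": [0, -0.9, 0], "turn": 0, "gripper": 0},
    {"xyz": [0, -0.3, 0], "turn": 0, "gripper": 0},
    {"xyz": [0, -0.3, 0], "turn": 0, "gripper": 0},
    {"xyz": [0, -0.3, 0], "turn": 0, "gripper": 0},
    {"xyz": [0, -0.3, 0], "turn": 0, "gripper": 0},
    {"xyz": [0, -0.3, 0], "turn": 0, "gripper": 0}
  ]
}}

```text
clock: 8.3
ee_pos: [0.4764, 0.2372, 0.204]
eef_rot: [48.5, 89.9, 58.0]
contact_force: [-2.1, 3.9, 3.0]
grip_width: 0.0001
```

```bash
python3 -c "
from h import *
need(-.045,.076,.2035,9.69)"
```

```text
clock 8.3 fix [-45.2  91.4] z 0.204 az 9.59 F [-2.1  3.9  3. ] w 0.0001 q [ 25.  35. 111.   0.  34.  16.]
shift cm [ 0.05 -1.54  0.02] turn -0.1
```

Call:
{"api": "servo_tool", "payload": {
  "series": [
    {"xyz": [0, -0.3, 0.02], "turn": 0, "gripper": 0},
    {"xyz": [0, -0.3, 0.02], "turn": 0, "gripper": 0},
    {"xyz": [0, -0.3, 0.02], "turn": 0, "gripper": 0},
    {"xyz": [0, -0.2, 0], "turn": 0, "gripper": 0}
  ]
}}

```text
clock: 8.7
ee_pos: [0.4785, 0.2266, 0.204]
eef_rot: [97.0, 89.9, 106.6]
contact_force: [-3.2, 6.2, 4.0]
grip_width: -0.0003
```

Call:
{"api": "servo_tool", "payload": {
  "series": [
    {"xyz": [0, -0.15, 0], "turn": 0, "gripper": 0}
  ]
}}

```text
clock: 8.8
ee_pos: [0.4787, 0.2251, 0.204]
eef_rot: [97.4, 90.0, 107.0]
contact_force: [-3.3, 6.4, 4.0]
grip_width: -0.0
```

Call:
{"api": "servo_tool", "payload": {
  "series": [
    {"xyz": [0, -0.12, 0], "turn": 0, "gripper": 0}
  ]
}}

```text
clock: 8.9
ee_pos: [0.4789, 0.224, 0.204]
eef_rot: [99.9, 89.9, 109.5]
contact_force: [-3.8, 6.6, 6.1]
grip_width: -0.0001
```

```bash
python3 -c "
from h import *
need(-.045,.076,.2035,9.69)"
```

```text
clock 8.9 fix [-45.  78.] z 0.204 az 9.59 F [-3.8  6.6  6.1] w -0.0001 q [ 24.  35. 111.   0.  34.  14.]
shift cm [ 0.05 -0.2  -0.  ] turn -0.1
```

Call:
{"api": "servo_tool", "payload": {
  "series": [
    {"xyz": [0, -0.1, 0], "turn": 0, "gripper": 0}
  ]
}}

```text
clock: 9.0
ee_pos: [0.479, 0.223, 0.204]
eef_rot: [102.9, 89.9, 112.4]
contact_force: [-3.8, 7.3, 4.4]
grip_width: -0.0002
```

Call:
{"api": "servo_tool", "payload": {
  "series": [
    {"xyz": [0, -0.1, 0], "turn": 0, "gripper": 0}
  ]
}}

```text
clock: 9.1
ee_pos: [0.4792, 0.2221, 0.204]
eef_rot: [102.5, 89.9, 112.1]
contact_force: [-3.8, 6.9, 3.8]
grip_width: 0.0
```

Call:
{"api": "servo_tool", "payload": {
  "series": [
    {"xyz": [0, -0.08, 0], "turn": 0, "gripper": 0}
  ]
}}

```text
clock: 9.2
ee_pos: [0.4793, 0.2213, 0.204]
eef_rot: [101.7, 89.9, 111.3]
contact_force: [-3.3, 6.6, 4.6]
grip_width: -0.0001
```

Call:
{"api": "servo_tool", "payload": {
  "series": [
    {"xyz": [0, -0.1, 0], "turn": 0, "gripper": 0}
  ]
}}

```text
clock: 9.3
ee_pos: [0.4795, 0.2203, 0.204]
eef_rot: [106.5, 89.9, 116.1]
contact_force: [-3.3, 6.1, 4.0]
grip_width: 0.0002
```

Call:
{"api": "servo_tool", "payload": {
  "series": [
    {"xyz": [0, -0.1, 0], "turn": 0, "gripper": 0}
  ]
}}

```text
clock: 9.4
ee_pos: [0.4796, 0.2193, 0.204]
eef_rot: [106.7, 89.9, 116.3]
contact_force: [-3.8, 7.3, 4.2]
grip_width: -0.0
```

Call:
{"api": "servo_tool", "payload": {
  "series": [
    {"xyz": [0, -0.08, 0], "turn": 0, "gripper": 0}
  ]
}}

```text
clock: 9.5
ee_pos: [0.4797, 0.2187, 0.204]
eef_rot: [97.3, 89.9, 106.9]
contact_force: [-5.8, 11.1, 3.6]
grip_width: -0.0001
```

Call:
{"api": "servo_tool", "payload": {
  "series": [
    {"xyz": [0, -0.06, 0], "turn": 0, "gripper": 0}
  ]
}}

```text
clock: 9.6
ee_pos: [0.4797, 0.2185, 0.204]
eef_rot: [92.5, 89.9, 102.1]
contact_force: [-5.8, 15.1, 4.3]
grip_width: -0.0002
```

```bash
python3 look.py top t7; python3 - <<'E'
from h import *
im=np.load('t7.npz')['im']
cv2.imwrite('pics/t7z.png',cv2.resize(im[125:250,295:420,::-1],None,fx=4.8,fy=4.8,interpolation=cv2.INTER_CUBIC))
E
```

```text
clock 9.65 fix [-45.   72.4] z 0.204 az 9.56 F [-5.6 11.7  3.8] w 0.0001 q [ 23.  35. 111.   0.  34.  13.]
shift cm [-0.61 -5.76 -7.79] turn -90.13
```

View pics/t7z.png

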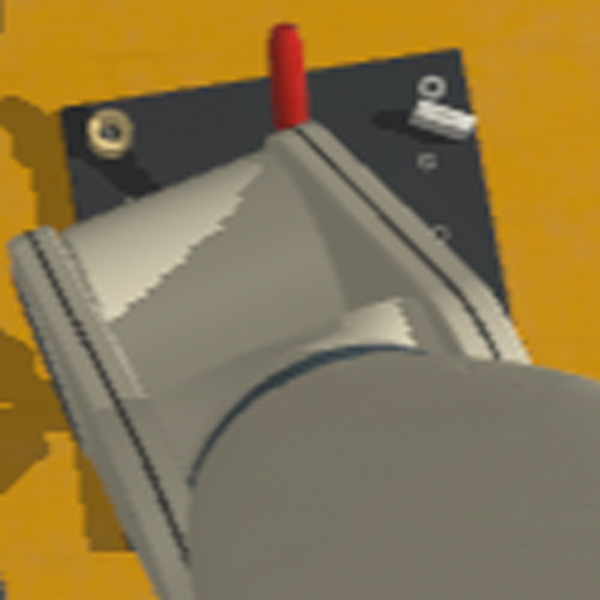

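Call:
{"api": "servo_tool", "payload": {
  "series": [
    {"xyz": [0, 0.5, 0], "turn": 0, "gripper": 0},
    {"xyz": [0, 2.5, 0], "turn": 0, "gripper": 0},
    {"xyz": [-4, 0, 0], "turn": 0, "gripper": 0},
    {"xyz": [-4, 0, 0], "turn": 0, "gripper": 0},
    {"xyz": [-4, 0, 0], "turn": 0, "gripper": 0},
    {"xyz": [-4, 0, 0], "turn": 0, "gripper": 0},
    {"xyz": [0, 0, 4], "turn": 0, "gripper": 0},
    {"xyz": [0, 0, 4], "turn": 0, "gripper": 0}
  ]
}}

```text
clock: 10.45
ee_pos: [0.5547, 0.2605, 0.3662]
eef_rot: [6.0, 89.8, 15.7]
contact_force: [-0.1, 0.5, -1.1]
grip_width: -0.0001
```

Call:
{"api": "servo_tool", "payload": {
  "series": [
    {"xyz": [0, 0, 4], "turn": 0, "gripper": 0},
    {"xyz": [0, -2, 4], "turn": 0, "gripper": 0},
    {"xyz": [0, -2, 4], "turn": 0, "gripper": 0},
    {"xyz": [0, -3, 2], "turn": 0, "gripper": 0},
    {"xyz": [0, -3, 0], "turn": 0, "gripper": 0},
    {"xyz": [0, 0, 0], "turn": -8.5, "gripper": 0},
    {"xyz": [0, 0, 0], "turn": -8.5, "gripper": 0},
    {"xyz": [0, 0, 0], "turn": -8.5, "gripper": 0}
  ]
}}

```text
clock: 11.25
ee_pos: [0.7088, 0.1843, 0.363]
eef_rot: [-178.2, 89.9, -142.8]
contact_force: [0.9, 0.5, -0.6]
grip_width: 0.0001
```

Call:
{"api": "servo_tool", "payload": {
  "series": [
    {"xyz": [0, 0, 0], "turn": -8.5, "gripper": 0},
    {"xyz": [0, 0, 0], "turn": -8.5, "gripper": 0},
    {"xyz": [0, 0, 0], "turn": -8.5, "gripper": 0},
    {"xyz": [0, 0, 0], "turn": -8.5, "gripper": 0},
    {"xyz": [0, 0, 0], "turn": -8.5, "gripper": 0},
    {"xyz": [0, 0, 0], "turn": -8.5, "gripper": 0},
    {"xyz": [0, 0, 0], "turn": -8.5, "gripper": 0},
    {"xyz": [0, 0, 0], "turn": -5, "gripper": 0}
  ]
}}

```text
clock: 12.05
ee_pos: [0.7086, 0.1849, 0.3631]
eef_rot: [125.5, 89.9, -134.6]
contact_force: [-0.2, -0.4, -0.5]
grip_width: -0.0002
```

Call:
{"api": "servo_tool", "payload": {
  "series": [
    {"xyz": [0, 0, 0], "turn": 0, "gripper": 0},
    {"xyz": [0, 0, 0], "turn": 0, "gripper": 0}
  ]
}}

```text
clock: 12.25
ee_pos: [0.7087, 0.1849, 0.3634]
eef_rot: [118.8, 90.0, -141.7]
contact_force: [-0.3, 0.6, 0.1]
grip_width: 0.0002
```

```bash
python3 look.py wrist w8; python3 look.py scene s8;python3 look.py top t8; python3 - <<'E'
from h import *
im=np.load('t8.npz')['im']
cv2.imwrite('pics/t8z.png',cv2.resize(im[125:250,295:420,::-1],None,fx=4.8,fy=4.8,interpolation=cv2.INTER_CUBIC))
im=np.load('s8.npz')['im']
cv2.imwrite('pics/s8z.png',cv2.resize(im[110:260,260:420,::-1],None,fx=4,fy=4,interpolation=cv2.INTER_CUBIC))
need(.147,-.002,.278)
E
```

```text
clock 12.3 fix [175.    0.8] z 0.3635 az 99.47 F [0.5 0.3 0.4] w 0.0001 q [ 14.  36.  80.  -0.  64. -86.]
shift cm [15.36 29.8   1.31] turn -0.22
clock 12.35 fix [175.    0.9] z 0.3635 az 99.5 F [-0.1 -0.1 -0.4] w 0.0001 q [ 14.  36.  80.  -0.  64. -86.]
shift cm [15.36 29.8   1.32] turn -0.19
clock 12.4 fix [175.    0.9] z 0.3636 az 99.52 F [ 0.4 -0.1  0.4] w 0.0005 q [ 14.  36.  80.  -0.  64. -86.]
shift cm [15.37 29.8   1.33] turn -0.17
clock 12.4 fix [175.    0.9] z 0.3636 az 99.52 F [ 0.4 -0.1  0.4] w 0.0005 q [ 14.  36.  80.  -0.  64. -86.]
shift cm [ 8.56  2.8  -0.29] turn -0.17
```

View pics/t8z.png

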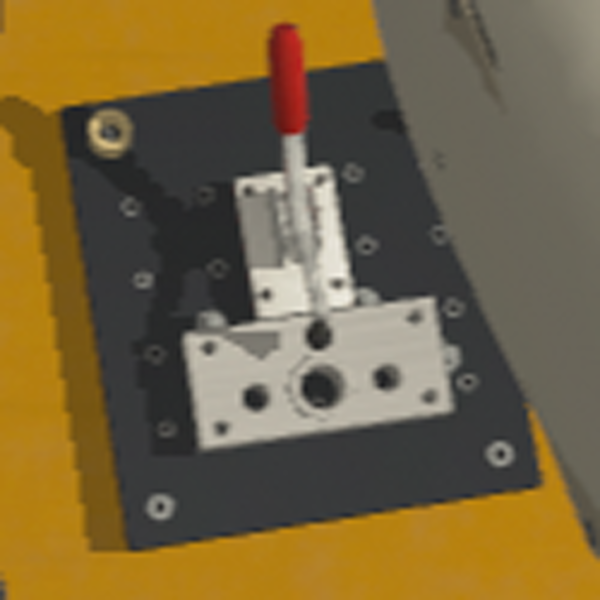

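View pics/s8z.png

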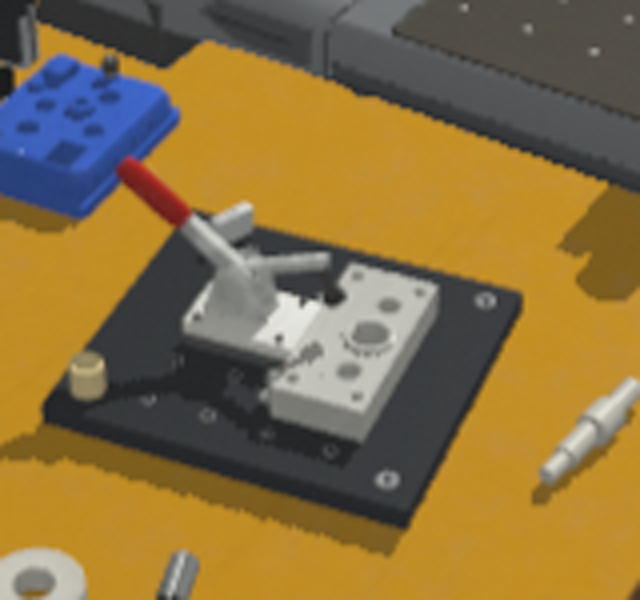

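View pics/w8.png

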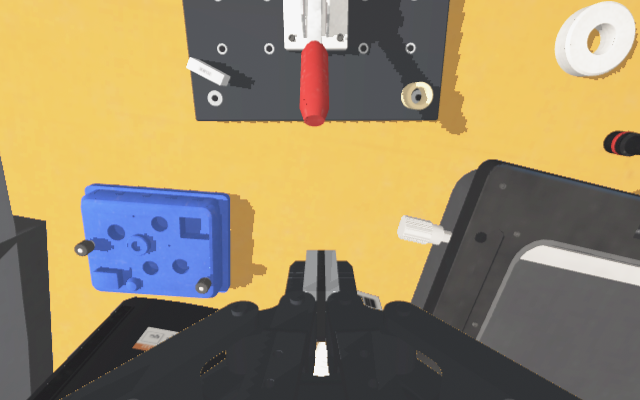

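```bash
cat > meas.py <<'E'
import sys
from h import *
name=sys.argv[1]
f=np.load(name+'.npz');im=f['im'];d=f['d'];c=(f['K'],f['A'],f['e'])
P=cloud(c,d);z=P[...,2];fr=w2f(P.reshape(-1,3)).reshape(*z.shape,2)
hsv=cv2.cvtColor(im,cv2.COLOR_RGB2HSV)
m=(abs(z-.044)<.006)&(fr[...,0]<-.0)&(fr[...,0]>-.13)&(abs(fr[...,1])<.12)&(hsv[...,2]>120)
m=cv2.morphologyEx(m.astype(np.uint8),cv2.MORPH_CLOSE,np.ones((3,3)))
cs=cv2.findContours(m,0,2)[0]
if cs:
    cs=max(cs,key=cv2.contourArea);b=cv2.boxPoints(cv2.minAreaRect(cs));g=w2f(onz(c,b,.044));print('cover',(g*1000).round(1).tolist(),(g.mean(0)*1000).round(1))
m=((hsv[...,0]<6)|(hsv[...,0]>174))&(hsv[...,1]>150)&(hsv[...,2]>70)&(z>.07)&(z<.19)&(abs(fr[...,1])<.04)
q=np.c_[fr[m],z[m]]*1000;o=q[np.argsort(q[:,0])]
if len(o): print(len(o),'y mean',q[:,1].mean());print(o[::max(1,len(o)//14)].round(0).tolist()); print(o[-1],'zmin/max',q[:,2].min(),q[:,2].max())
E
python3 meas.py t8; python3 meas.py w8; python3 meas.py s8
```

```text
cover [[0.0, 64.9], [-0.3, -72.3], [-75.8, -70.0], [-75.1, 65.8]] [-37.8  -2.9]
129 y mean 0.47140470499292364
[[66.0, 4.0, 111.0], [70.0, -1.0, 112.0], [73.0, -4.0, 109.0], [76.0, 5.0, 111.0], [78.0, -2.0, 116.0], [82.0, 5.0, 116.0], [84.0, 2.0, 122.0], [87.0, 4.0, 121.0], [90.0, -3.0, 126.0], [93.0, 1.0, 127.0], [96.0, -4.0, 128.0], [98.0, -4.0, 129.0], [102.0, -2.0, 134.0], [106.0, -5.0, 135.0], [112.0, -4.0, 132.0]]
[112.5553481   -1.52907401 130.95666729] zmin/max 103.23668846751688 137.2955948440149
2078 y mean -2.64248135195779
[[67.0, -2.0, 103.0], [73.0, -10.0, 106.0], [76.0, -4.0, 113.0], [80.0, 3.0, 114.0], [83.0, -4.0, 118.0], [86.0, -1.0, 119.0], [89.0, -8.0, 122.0], [92.0, 0.0, 125.0], [96.0, -8.0, 127.0], [98.0, -3.0, 131.0], [101.0, 2.0, 132.0], [104.0, 2.0, 130.0], [107.0, -2.0, 135.0], [111.0, -3.0, 133.0], [116.0, -5.0, 126.0]]
[115.67735611  -0.99964246 125.20457029] zmin/max 103.14347621919026 136.09269508442753
cover [[-1.9, 59.6], [4.0, -102.1], [-78.5, -67.9], [-77.4, 85.4]] [-38.5  -6.3]
112 y mean 1.4119920792290852
[[67.0, -1.0, 108.0], [72.0, 7.0, 106.0], [74.0, -3.0, 95.0], [76.0, 3.0, 117.0], [79.0, 3.0, 103.0], [82.0, 7.0, 115.0], [85.0, -5.0, 121.0], [88.0, 5.0, 130.0], [90.0, 2.0, 113.0], [93.0, 1.0, 123.0], [96.0, -0.0, 130.0], [99.0, 6.0, 128.0], [102.0, 4.0, 123.0], [105.0, -2.0, 136.0]]
[109.94490217  -0.62748833 126.18205044] zmin/max 95.15493568355238 136.707562349887
```

Call:
{"api": "servo_tool", "payload": {
  "series": [
    {"xyz": [4, 0, -0.3], "turn": -0.2, "gripper": 0},
    {"xyz": [4, 0, 0], "turn": 0, "gripper": 0},
    {"xyz": [1.1, 1.5, 0], "turn": 0, "gripper": 0},
    {"xyz": [0, 1.8, 0], "turn": 0, "gripper": 0},
    {"xyz": [0, 0.4, 0], "turn": 0, "gripper": 0},
    {"xyz": [0, 0.2, 0], "turn": 0, "gripper": 0}
  ]
}}

```text
clock: 13.0
ee_pos: [0.671, 0.1755, 0.2733]
eef_rot: [-88.5, 89.9, 11.3]
contact_force: [1.0, 0.1, 1.0]
grip_width: -0.0002
```

```bash
python3 look.py wrist w9; python3 look.py scene s9; python3 - <<'E'
from h import *
im=np.load('s9.npz')['im']
cv2.imwrite('pics/s9z.png',cv2.resize(im[90:240,240:400,::-1],None,fx=4,fy=4,interpolation=cv2.INTER_CUBIC))
need(.129,-.002,.273)
E
```

```text
clock 13.05 fix [136.5  -2.1] z 0.2736 az 99.78 F [ 0.2 -0.2  0. ] w 0.0004 q [ 14.  39.  88.  -0.  53. -86.]
shift cm [ 6.32 25.95  1.75] turn 0.09
clock 13.1 fix [136.8  -2.1] z 0.2737 az 99.79 F [ 0.4 -0.8  0. ] w 0.0001 q [ 14.  39.  88.  -0.  53. -86.]
shift cm [ 6.31 25.99  1.76] turn 0.1
clock 13.1 fix [136.8  -2.1] z 0.2737 az 99.79 F [ 0.4 -0.8  0. ] w 0.0001 q [ 14.  39.  88.  -0.  53. -86.]
shift cm [0.07 0.78 0.01] turn 0.1
```

View pics/s9z.png

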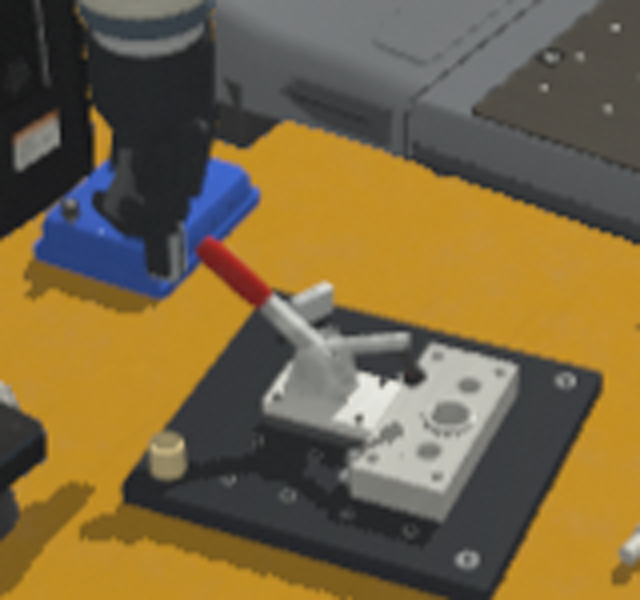

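View pics/w9.png

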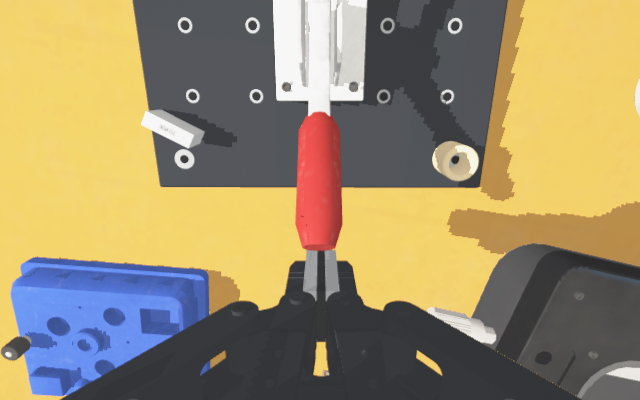

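Call:
{"api": "servo_tool", "payload": {
  "series": [
    {"xyz": [0, 0.3, 0], "turn": 0, "gripper": 0},
    {"xyz": [0, 0.2, 0], "turn": 0, "gripper": 0},
    {"xyz": [0, 0.2, 0], "turn": 0, "gripper": 0}
  ]
}}

```text
clock: 13.4
ee_pos: [0.6639, 0.1743, 0.2729]
eef_rot: [-90.8, 90.0, 9.0]
contact_force: [0.2, 0.1, 0.1]
grip_width: -0.0
```

Call:
{"api": "servo_tool", "payload": {
  "series": [
    {"xyz": [-0.2, 0.2, 0], "turn": 0, "gripper": 0},
    {"xyz": [-0.3, 0.2, 0], "turn": 0, "gripper": 0}
  ]
}}

```text
clock: 13.6
ee_pos: [0.6602, 0.1736, 0.2778]
eef_rot: [-86.0, 89.9, 13.8]
contact_force: [2.9, 0.6, -1.7]
grip_width: 0.0002
```

Call:
{"api": "servo_tool", "payload": {
  "series": [
    {"xyz": [-0.3, 0.2, 0], "turn": 0, "gripper": 0},
    {"xyz": [-0.3, 0.22, 0], "turn": 0, "gripper": 0}
  ]
}}

```text
clock: 13.8
ee_pos: [0.6559, 0.1729, 0.2842]
eef_rot: [-88.1, 89.9, 11.7]
contact_force: [2.5, 1.2, -2.1]
grip_width: 0.0001
```

Call:
{"api": "servo_tool", "payload": {
  "series": [
    {"xyz": [-0.3, 0.24, 0], "turn": 0, "gripper": 0},
    {"xyz": [-0.3, 0.25, 0], "turn": 0, "gripper": 0},
    {"xyz": [-0.3, 0.26, 0], "turn": 0, "gripper": 0}
  ]
}}

```text
clock: 14.1
ee_pos: [0.6483, 0.1716, 0.2932]
eef_rot: [-84.9, 90.0, 14.9]
contact_force: [3.4, 0.5, -1.0]
grip_width: 0.0001
```

Call:
{"api": "servo_tool", "payload": {
  "series": [
    {"xyz": [-0.3, 0.27, 0], "turn": 0, "gripper": 0},
    {"xyz": [-0.27, 0.27, 0], "turn": 0, "gripper": 0}
  ]
}}

```text
clock: 14.3
ee_pos: [0.6428, 0.1706, 0.2987]
eef_rot: [84.3, 90.0, -175.9]
contact_force: [2.0, 0.4, -2.8]
grip_width: 0.0001
```

Call:
{"api": "servo_tool", "payload": {
  "series": [
    {"xyz": [-0.2, 0.2, 0], "turn": 0, "gripper": 0}
  ]
}}

```text
clock: 14.4
ee_pos: [0.6408, 0.1703, 0.3006]
eef_rot: [90.3, 90.0, -169.9]
contact_force: [2.2, 0.8, -2.7]
grip_width: 0.0003
```

```bash
python3 look.py scene s10; python3 look.py wrist w10; python3 meas.py w10; python3 - <<'E'
from h import *
im=np.load('s10.npz')['im']
cv2.imwrite('pics/s10z.png',cv2.resize(im[90:240,240:400,::-1],None,fx=4,fy=4,interpolation=cv2.INTER_CUBIC))
need(.129,-.002,.273)
E
```

```text
clock 14.45 fix [105.5  -2.2] z 0.3009 az 99.8 F [ 2.9  0.  -0.8] w 0.0003 q [ 14.  34.  92.   0.  54. -86.]
shift cm [ 9.09 22.84  1.77] turn 0.11
clock 14.5 fix [105.6  -2.2] z 0.3007 az 99.8 F [ 0.8 -0.3 -0.1] w -0.0001 q [ 14.  34.  92.   0.  54. -86.]
shift cm [ 9.08 22.85  1.77] turn 0.11
cover [[-24.3, 2.1], [-24.4, 61.7], [-5.7, 63.6], [-5.6, 2.3]] [-15.   32.4]
4028 y mean -2.7051225157286733
[[54.0, -4.0, 115.0], [58.0, -1.0, 123.0], [61.0, -7.0, 126.0], [64.0, -7.0, 128.0], [66.0, -6.0, 132.0], [69.0, 5.0, 130.0], [71.0, -3.0, 144.0], [73.0, -9.0, 143.0], [75.0, 4.0, 143.0], [77.0, 0.0, 150.0], [79.0, -6.0, 150.0], [81.0, -9.0, 150.0], [83.0, 1.0, 154.0], [86.0, 3.0, 155.0], [93.0, -3.0, 150.0]]
[ 95.60452907  -1.3902974  146.2061576 ] zmin/max 112.15267588321149 157.50710053518162
clock 14.5 fix [105.6  -2.2] z 0.3007 az 99.8 F [ 0.8 -0.3 -0.1] w -0.0001 q [ 14.  34.  92.   0.  54. -86.]
shift cm [ 2.77 -2.34  0.02] turn 0.11
```

View pics/s10z.png

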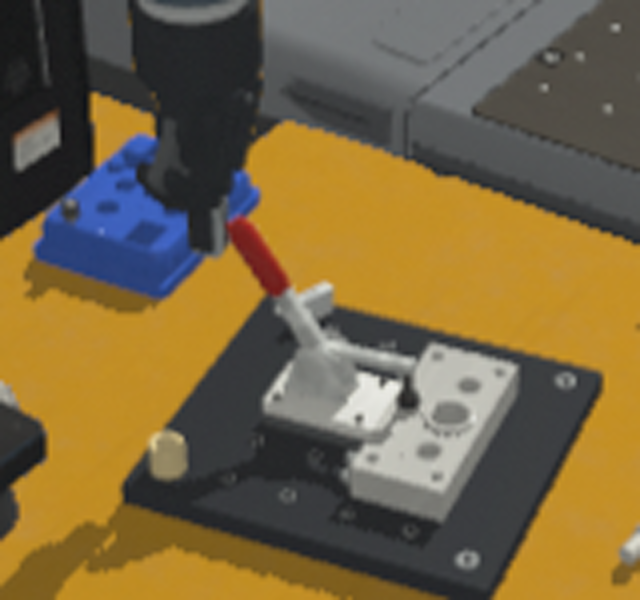

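Handle nearly upright on its stop side; a little more until the force rises.

Call:
{"api": "servo_tool", "payload": {
  "series": [
    {"xyz": [-0.15, 0.18, 0], "turn": 0, "gripper": 0}
  ]
}}

```text
clock: 14.6
ee_pos: [0.6393, 0.17, 0.3018]
eef_rot: [90.3, 90.0, -169.9]
contact_force: [2.5, 0.7, -2.8]
grip_width: 0.0001
```

Call:
{"api": "servo_tool", "payload": {
  "series": [
    {"xyz": [-0.1, 0.15, 0], "turn": 0, "gripper": 0}
  ]
}}

```text
clock: 14.7
ee_pos: [0.6378, 0.1698, 0.3029]
eef_rot: [-69.2, 90.0, 30.6]
contact_force: [3.3, 1.4, -1.8]
grip_width: 0.0002
```

Call:
{"api": "servo_tool", "payload": {
  "series": [
    {"xyz": [-0.1, 0.12, 0], "turn": 0, "gripper": 0}
  ]
}}

```text
clock: 14.8
ee_pos: [0.6367, 0.1696, 0.3039]
eef_rot: [-86.1, 90.0, 13.7]
contact_force: [4.8, 1.6, -4.0]
grip_width: 0.0001
```

Call:
{"api": "servo_tool", "payload": {
  "series": [
    {"xyz": [-0.08, 0.1, 0], "turn": 0, "gripper": 0}
  ]
}}

```text
clock: 14.9
ee_pos: [0.6362, 0.1695, 0.3048]
eef_rot: [-87.7, 89.9, 12.1]
contact_force: [7.6, 2.9, -6.4]
grip_width: 0.0003
```

Call:
{"api": "servo_tool", "payload": {
  "series": [
    {"xyz": [-0.06, 0.08, 0], "turn": 0, "gripper": 0}
  ]
}}

```text
clock: 15.0
ee_pos: [0.6358, 0.1694, 0.3055]
eef_rot: [-87.8, 89.8, 12.0]
contact_force: [9.9, 2.4, -6.4]
grip_width: -0.0001
```

Call:
{"api": "servo_tool", "payload": {
  "series": [
    {"xyz": [0, 0.06, 0], "turn": 0, "gripper": 0},
    {"xyz": [0, 0, 0], "turn": 0, "gripper": 0}
  ]
}}

```text
clock: 15.2
ee_pos: [0.6356, 0.1694, 0.3056]
eef_rot: [-87.1, 89.7, 12.7]
contact_force: [9.4, 2.2, -5.9]
grip_width: 0.0001
```

```bash
python3 look.py wrist w11; python3 meas.py w11
```

```text
clock 15.25 fix [100.4  -2.2] z 0.3056 az 99.8 F [10.5  2.3 -6.6] w 0.0003 q [ 14.  34.  93.  -0.  54. -86.]
shift cm [ 9.45 22.38  1.77] turn 0.11
cover [[-29.2, 2.3], [-29.2, 61.7], [-5.1, 64.1], [-5.0, 2.5]] [-17.1  32.6]
3808 y mean -2.7156641584680012
[[52.0, -3.0, 115.0], [56.0, 3.0, 120.0], [59.0, -2.0, 128.0], [61.0, -7.0, 131.0], [64.0, -4.0, 137.0], [66.0, -8.0, 138.0], [68.0, -9.0, 140.0], [70.0, -1.0, 148.0], [72.0, -2.0, 151.0], [74.0, 4.0, 147.0], [76.0, 3.0, 152.0], [78.0, -10.0, 149.0], [80.0, -5.0, 158.0], [83.0, 2.0, 156.0]]
[ 91.16302001  -1.36243208 150.11965934] zmin/max 113.52511761047651 159.34069357939336
```

Call:
{"api": "servo_tool", "payload": {
  "series": [
    {"xyz": [0, -0.5, 0], "turn": 0, "gripper": 0},
    {"xyz": [0, -3, 0], "turn": 0, "gripper": 0},
    {"xyz": [-4, -2, 0], "turn": 0, "gripper": 0},
    {"xyz": [-4, 0, 0], "turn": 0, "gripper": 0},
    {"xyz": [0, 0, 0], "turn": 0, "gripper": 0},
    {"xyz": [0, 0, 0], "turn": 0, "gripper": 0}
  ]
}}

```text
clock: 15.85
ee_pos: [0.6883, 0.1784, 0.3863]
eef_rot: [-87.3, 90.0, 12.5]
contact_force: [-0.1, -0.2, -0.7]
grip_width: -0.0
```

```bash
python3 look.py scene s12; python3 look.py top t12; python3 meas.py t12; python3 - <<'E'
from h import *
im=np.load('s12.npz')['im']; a=cv2.resize(im[110:240,260:400,::-1],(400,370),interpolation=cv2.INTER_CUBIC)
im=np.load('t12.npz')['im']; b=cv2.resize(im[125:250,295:420,::-1],(390,370),interpolation=cv2.INTER_CUBIC)
cv2.imwrite('pics/f12.png',np.hstack([a,b])); print(r.read_state()['contact_force'])
E
```

```text
clock 15.9 fix [153.3  -2.2] z 0.3848 az 99.8 F [-0.   0.7 -1.1] w 0.0 q [ 14.  33.  82.  -0.  65. -86.]
shift cm [17.53 27.6   1.78] turn 0.11
clock 15.95 fix [153.2  -2.2] z 0.384 az 99.8 F [-0.2  0.2  0.1] w -0.0003 q [ 14.  33.  82.   0.  65. -86.]
shift cm [17.48 27.56  1.77] turn 0.11
cover [[-0.5, 64.9], [-0.5, -72.6], [-75.5, -70.4], [-75.2, 65.7]] [-37.9  -3.1]
119 y mean 0.6815306470979732
[[52.0, 3.0, 119.0], [55.0, 5.0, 126.0], [57.0, 3.0, 125.0], [60.0, -4.0, 130.0], [61.0, 7.0, 130.0], [64.0, 5.0, 139.0], [66.0, 7.0, 140.0], [68.0, -7.0, 134.0], [70.0, 7.0, 143.0], [71.0, -2.0, 150.0], [73.0, 5.0, 154.0], [76.0, 5.0, 153.0], [77.0, -4.0, 159.0], [80.0, 7.0, 156.0], [83.0, -1.0, 157.0]]
[ 86.71663657   2.94425089 154.94479487] zmin/max 115.83763309196404 161.88293828537593
[-0.16674972  0.15217747  0.11000993]
```

View pics/f12.png

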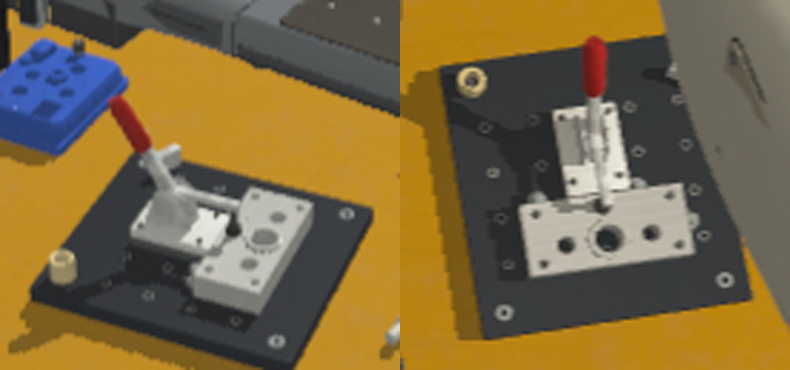

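```bash
python3 -c "
from rig import r
print(r.job_done())"
```

```text
the job is handed in; nothing more can be done
None
```

I seated the cover against all three pins, closed the clamp on it and handed the job in at about 16 s of the 61 s allowed. `job_done()` reports no verdict, so the result below rests on my own checks.

**What I did**
1. I pushed the cover's front face with two fingertips about 60 mm apart until the force rose to about 12 N and it stopped on both back pins. The top picture then showed it square on both pins, with a clear gap left to the end pin.
2. I pushed the left end with closed fingertips until the force rose to about 16 N at the end pin.
3. I pushed the far side of the red grip up and towards the robot along its arc until it stopped, at about 12 N, then backed clear.

**Last checks**
- **Cover:** in plate axes, its front face is at x ≈ -75.3 mm (seated value -75) and its left end at y ≈ 65 mm (seated value 65). It is square to within about 0.5°.
- **Cover centre, disagreeing check:** the centre my script printed (-37.9, -3.1 mm) does not match the seat. The fitted outline had taken in the pins, so I went by the front and left edges instead.
- **Handle:** it leans about 32° from upright, which is closed. In the pictures the rubber foot is on the cover.
- **Robot:** it was clear of everything, with the force reading near zero.
- **Other objects:** the plate bystanders looked unmoved in the pictures. I did not measure their positions, or look again at the bench items in the last crop.

**Calibration:** positions from the wrist camera and arm differed from the top camera by about 3 mm along the plate's y. I therefore took contact from the force rising, not from computed positions.

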